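Set the card under the stamp

ROBOT

A 7-joint arm with a two-finger parallel gripper is mounted at the origin on the work surface. World frame = base frame: x ahead of the robot, y to its left, z up, the work surface at z = 0. Lengths are in m, angles in degrees, forces in N, time in s.
With the tool pointing down it reaches from about 0.35 to 0.9 m from the base axis. Payload 19.9 kg.
Tool frame: the origin (TCP) lies between the finger pads; the fingertips stand 19 mm ahead of it and the grasp point (between the pads) is the TCP; z points along the fingers, y is the line along which they close (so a half turn about z gives the same grasp; the last joint's range is limited). The gripper opens to 85 mm and grips with 20 to 120 N. Pads are 22 mm wide; open, the fingers measure 114 mm over their backs; the gripper's body (76 mm by 85 mm) begins 54 mm behind the grasp point. The pads swing forward as they close: fully open they stand 13 mm farther back than shut.
Start: joints at [-73.94, 23.915, -0.59, 92.452, 0.269, 63.638, -3.037], TCP at [0.198, 0.593, 0.25] pointing down, gripper open.
Joint ranges: [-161.28, 161.28], [-22.2, 115.67], [-73.04, 71.86], [3.21, 147.25], [-68.34, 248.33], [10.77, 114.83], [-161.83, 161.83]. Speed limits (degrees/s): [108.29, 108.29, 136.94, 136.94, 172.46, 172.46, 172.46].

INTERFACE

Orientations are given as [roll, pitch, yaw] about the fixed x, y, z axes, in that order (R = Rz(yaw) Ry(pitch) Rx(roll)).
In Python, from station import read_state, read_camera, finish_job, masks_of, pinpoint gives the robot as it stands.
- The arm moves only by the tool servo_tool, never from a script. Its argument "motion" is text: rows parted by semicolons, each of 6 numbers parted by spaces: the shift along the tool's x, y, z scaled (see below), then the turn, a rotation vector about the tool's x, y, z scaled (see below). In form: tx ty tz ax ay az; .... A call has 1 to 10 rows; each row is the pose to reach, as a shift and turn from the pose commanded when the call began, along the tool's axes at that moment, turning the shorter way round; what a row does not reach only later rows make up. The controller multiplies each number of a shift by 0.25 m and each number of a turn by pi rad. A row lasts 1/12 s, in which the tool goes at most 41.7 mm and 7.16 degrees, less where a joint would pass 70% of its speed; a pose out of reach is approached as far as the arm can. A call with a number of a shift or a turn outside -1 to 1 is refused whole. A call with a gripper value outside its range is refused whole. "grip" is the opening, from 0 (shut) to 1 (fully open), set as the call begins (left out, the last holds). The fingers move at their own pace and stop on an object; "grip_force" is the grip in N (left out, the last holds). Time passes only in rows, so rows that repeat a pose let the fingers close. It gives the time, the measured TCP pose, the force, the opening and the grip force at its end, in the units of the state.
- read_state(): the state, without advancing time (a new reading comes with each control period).
- read_camera(name): name is "scene" or "top"; returns a dict with "img" (420x560x3 uint8, red, green, blue), "fx", "fy", "cx", "cy" (pixels), "distortion" ([k1, k2, p1, p2, k3] as OpenCV has them; the pictures are not rectified), "R" (3x3) and "t" (3): a world point X has camera coordinates R X + t. Camera axes: x right, y down, z forward; pixel columns grow to the right and rows downward; lengths in m; the calibration is good to about 2 mm. A picture is of the moment at which its call begins. There is no depth.
- finish_job(): hands the job in; it is judged then, once.
Trained networks look in a picture, given as the dict that the camera call returned (one of the last four; its "shot" number tells which), for a name from the list of things; names that differ only in an ending like _2 or _b are one class to them, and where a whole thing is asked for, a point or a joint stands for the part that bears it (a point fixed in the world has none). Each returns a list of dicts, best first, with "conf" (0 to 1); they miss things now and then, are a little off and sometimes report something else, mostly with a low value. They report only what shows in the picture. A call takes as long as a camera call. They do not tell look-alikes from the thing itself.
- masks_of(picture, thing): "pixels" (420x560 bool, what is visible of it).
- pinpoint(picture, thing): "centre" ([x, y, z] in m, in world coordinates, good to about 4 mm: a listed point, or the origin of a listed thing).
The state is a dict: "time_s": time; "qpos": joint angles; "qd": joint speeds; "tau": joint torques, N m; "eef_pos": TCP position; "orientation": TCP orientation; "contact_force": force on the tool from outside, world axes, zero at the start; "ft_torque": the same for the moment, N m; "opening": finger opening in m; "gripper_force": force on a finger pad.
Only numpy, scipy, OpenCV 4.12 (cv2) and the standard library are available. Lean on these libraries where they do the work, as an engineer would, in place of code of your own. Each camera call takes 0.05 s, during which the arm holds its last target. There are 200 camera calls.

TASK

Slide the plywood board with the card on it across the table until it lies squarely inside the four yellow tape corners. Then take the red-handled stamp, carry it over the caddy of paint jars without bumping caddy or jars, and finish while still holding it still and level about one centimetre above the card, centred in the printed red frame with its long side along the frame's long side, ready to print. The stamp is inked and must never touch the board or card; leave the blue-handled stamp, the plate and the mug where they are.

Things in the scene. Friction and masses are not known exactly. Their poses are not given: they have to be found in the camera images.
- board: loose plywood printing board, 160 mm (its x) by 140 mm (its y) by 18 mm thick, about 0.35 kg, with a white card 130 x 110 x 1 mm fixed on top; too wide to grip, it slides on the table. Origin at the centre of its underside, z up. It starts to the robot's right (-y side) of the tape corners, turned from them by up to about 0.4 rad
- frame (a point): centre of the red rectangle outline printed on the card, on the card's top face, 19 mm above the board's underside, at the board's centre. Outline 80 mm along the board's x by 60 mm along the board's y, lines 3 mm wide. Moves with the board; axes as the board's
- marks: four L-shaped corners of flat yellow tape stuck on the table (no height): their inner edges bound a rectangle 190 mm along its x by 170 mm along its y, so the board fits with 15 mm to spare on each side. Origin at the centre of that rectangle on the table; x and y axes are those the board's should lie along
- stamp_red: loose hand stamp with a RED handle, about 0.12 kg: black rubber pad 60 x 40 x 4 mm at the bottom, wooden base 64 mm (its x) by 44 mm (its y) up to 20 mm height, a 22 x 16 mm neck, and on it a bar handle 60 mm long (x), 20 mm thick (y), from 50 to 82 mm height. Origin at the centre of the underside of the rubber pad, z up. Grip the handle across its y. A half turn about z makes no difference. Stands left of the caddy (+y side); its place is swapped with the blue one at random
- stamp_blue: loose hand stamp of the same shape with a BLUE handle, origin likewise; to be left alone
- caddy: wooden caddy fixed to the table, open box 240 mm (its x) by 80 mm (its y), 45 mm high, floor and walls 6 mm, three compartments in a row along x holding one paint jar each, the jars standing up to 106 mm above the table. Origin at the centre of its underside. It stands between the stamps and the tape corners
- bottle_yellow: yellow paint jar with screw cap, 54 mm diameter, 100 mm tall, loose in its caddy compartment with some 8 mm of play; origin at the centre of its underside. Stays put.
- bottle_green: green paint jar with screw cap, 54 mm diameter, 100 mm tall, loose in its caddy compartment with some 8 mm of play; origin at the centre of its underside. Stays put.
- bottle_white: white paint jar with screw cap, 54 mm diameter, 100 mm tall, loose in its caddy compartment with some 8 mm of play; origin at the centre of its underside. Stays put.
- plate: white round plate with dried black paint and a brush lying on it, 140 mm across, 20 mm high, beyond the work at the table's far side; origin at the centre of its underside. Leave alone
- mug: blue mug, 76 mm across, 90 mm tall, with a handle, at the table's far left; origin at the centre of its underside. Leave alone
Mind the look-alikes: they are no part of the job. What is shaped like the board but green is not meant. What is shaped like the stamp_red but purple is not meant.

How it is judged:
By the outcome, as a careful person would: the job done as asked, in the order asked, and still so for the second after the job is handed in, while the arm keeps its last pose, push and grip.
It also fails if it takes over 72 s, if anything falls off the work surface, if the arm or the gripper's body presses on something with over 40 N, if the wrist force passes 120 N, or if a joint passes its speed limit or range.

## Working session

There is one attempt and no reset: what is moved stays moved. The work goes in short steps, Python scripts to look and compute and a tool call to move; the robot and the scene stay as the last step left them, time stands still between calls to the robot, and variables do not carry over. Pictures are saved under pics/ and viewed, at most 10 in all, crops included, and the job is handed in when it is done.

Besides the shell and the picture viewer there is one more tool, called as name(argument=value, ...), one argument or row to a line, values as JSON. servo_tool: Moves the arm, as the interface text tells. Shifts and turns lie within -1 to 1; 1 stands for 0.25 m of shift or pi rad of turn. Its arguments: {"type":"object","properties":{"motion":{"type":"string"},"grip":{"type":"number"},"grip_force":{"type":"number"}},"required":["motion"]}

```bash
mkdir -p pics; ls
python3 - <<'E'
from station import *
import cv2
s=read_state(); print(s)
for n in("scene","top"):
    c=read_camera(n); cv2.imwrite(f"pics/{n}0.png",c["img"][:,:,::-1]); print(n,c["fx"],c["distortion"],c["R"],c["t"])
    for th in["board","frame","marks","stamp_red","stamp_blue","caddy","bottle_yellow","bottle_green","bottle_white","plate","mug"]:
        print(th,[(d["centre"],round(d["conf"],2)) for d in pinpoint(c,th)])
E
```

```text
pics
{'time_s': 0.0, 'qpos': array([-73.94209975,  23.94847958,  -0.58961228,  92.48664473,
         0.26957023,  63.63794471,  -3.03572661]), 'qd': array([ 0.13028526,  0.05951187, -0.01963526, -0.06112115, -0.09090318,
        0.17114894, -0.05397929]), 'tau': array([ 1.73152357e-04, -8.64428329e+01,  6.78918399e-01, -4.34919655e+01,
        1.90378464e-02,  7.39500654e-03, -4.85143318e-06]), 'eef_pos': array([0.19756122, 0.592602  , 0.2496473 ]), 'orientation': array([-1.79928514e+02,  5.85144292e-03,  1.61565235e+02]), 'contact_force': array([ 0.2929229 , -0.39375912,  0.39379412]), 'ft_torque': array([ 0.02024774, -0.04797917, -0.00050657]), 'gripper_force': 0.0, 'opening': 0.0850111626093649}
scene 441.2275189224907 [-0.08416901  0.          0.          0.          0.        ] [[ 0.4411063   0.8973517   0.01360726]
 [ 0.73231261 -0.35113147 -0.58345945]
 [-0.51879039  0.2673324  -0.81202827]] [-0.21509884 -0.38459347  1.46793168]
board [([0.5232, -0.3045, -0.0012], 0.96), ([0.2821, -0.4279, -0.0004], 0.58)]
frame [([0.2808, -0.434, 0.0244], 0.82), ([0.5171, -0.3059, 0.0213], 0.
[... 667 characters left out ...]
1.13579439]
board [([0.5197, -0.3033, 0.0048], 0.93), ([0.2797, -0.4371, -0.0032], 0.89)]
frame [([0.2805, -0.4344, 0.019], 0.84), ([0.5178, -0.3055, 0.0175], 0.7), ([0.7665, 0.0432, -0.0044], 0.24)]
marks [([0.4353, 0.1347, 0.0059], 0.37)]
stamp_red [([0.4323, 0.2835, 0.0007], 0.69), ([0.384, 0.3891, -0.0011], 0.6)]
stamp_blue [([0.608, 0.3078, -0.0008], 0.64)]
caddy [([0.5141, 0.1404, 0.0018], 0.81)]
bottle_yellow [([0.4359, 0.1355, 0.0069], 0.76), ([0.5231, -0.3024, 0.0025], 0.74)]
bottle_green [([0.5112, 0.1382, 0.0066], 0.86)]
bottle_white [([0.5919, 0.142, 0.0075], 0.64), ([0.522, -0.3059, 0.0216], 0.35)]
plate [([0.7691, 0.0462, -0.0029], 0.69)]
mug [([0.7014, 0.2357, -0.0013], 0.57)]
```

View pics/top0.png

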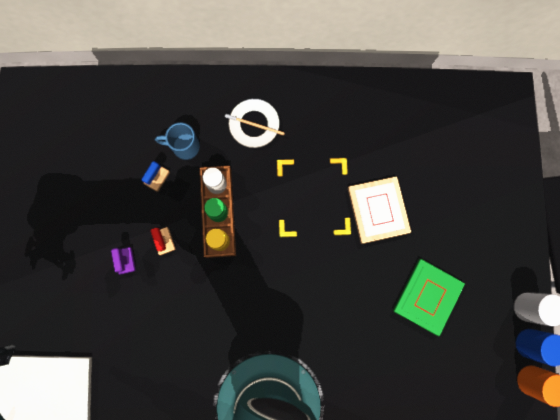

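View pics/scene0.png

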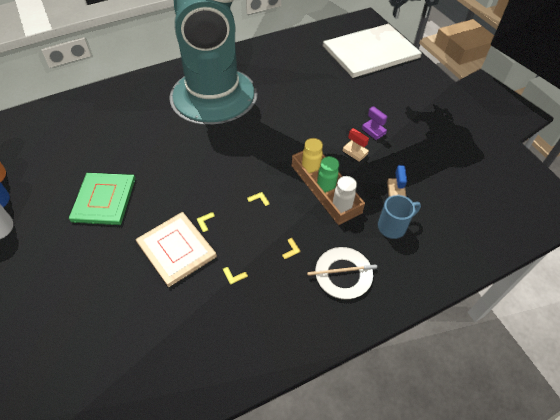

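The top view shows the real board at (380,210), the green decoy at (430,297), and the tape centred near (313,197). The red stamp is at (162,240), the purple decoy at (122,260), and the caddy at (217,210). The scene view agrees: board (176,248), red stamp (357,144). Next I'll fit poses from silhouettes in both views.

```bash
cat > h.py <<'E'
import numpy as np, cv2
from scipy.optimize import minimize
from station import *
def K(c): return np.array([[c["fx"],0,c["cx"]],[0,c["fy"],c["cy"]],[0,0,1.]])
def proj(c,P): return cv2.projectPoints(np.asarray(P,float),cv2.Rodrigues(np.array(c["R"]))[0],np.array(c["t"],float),K(c),np.array(c["distortion"]))[0][:,0]
def plane(c,px,z):
    n=cv2.undistortPoints(np.asarray(px,float).reshape(-1,1,2),K(c),np.array(c["distortion"]))[:,0]
    R=np.array(c["R"]);d=np.c_[n,np.ones(len(n))]@R;o=-R.T@np.array(c["t"])
    return o+d*((z-o[2])/d[:,2])[:,None]
def hsv(c): return cv2.cvtColor(c["img"],cv2.COLOR_RGB2HSV).astype(int)
def big(m,near):  # component nearest pixel
    n,l,s,ce=cv2.connectedComponentsWithStats(m.astype(np.uint8))
    k=[i for i in range(1,n) if s[i,4]>20]
    return l==min(k,key=lambda i:np.hypot(*(ce[i]-near)))
def sil(c,p,box):
    lx,ly,z0,z1=box;x,y,a,dz=p
    L=np.array([[i*lx/2,j*ly/2,z] for i in(-1,1) for j in(-1,1) for z in(z0+dz,z1+dz)])
    q=L.copy();q[:,0]=x+np.cos(a)*L[:,0]-np.sin(a)*L[:,1];q[:,1]=y+np.sin(a)*L[:,0]+np.cos(a)*L[:,1]
    h=cv2.convexHull(proj(c,q).astype(np.float32))
    S=8;m=np.zeros((420*2,560*2),np.uint8)
    cv2.fillConvexPoly(m,np.round((h*2+.5)*256).astype(np.int32),255,cv2.LINE_AA,8)
    return cv2.resize(m,(560,420),interpolation=cv2.INTER_AREA)/255.
def fit(cs,ms,box,x,y,free_z=True):
    def cost(p):
        p=[p[0],p[1],p[2]/10,p[3] if free_z else 0]  # scale
        return sum(np.abs(sil(c,p,box)-m).sum()/m.sum() for c,m in zip(cs,ms))
    best=None
    for a in np.arange(-1.5,1.6,.4):
        s=np.array([x,y,a*10,0.]);sim=np.vstack([s]+[s+d for d in np.diag([.008,.008,2.5,.008])])
        r=minimize(cost,s,method="Nelder-Mead",options=dict(initial_simplex=sim,xatol=1e-4,fatol=1e-4))
        if best is None or r.fun<best.fun: best=r
    p=best.x;return [round(p[0],4),round(p[1],4),round(np.degrees(p[2]/10),2),round(p[3],4)],round(best.fun,3)
def marks(c):
    H=hsv(c);m=(H[...,0]>20)&(H[...,0]<35)&(H[...,1]>120)&(H[...,2]>120)
    v,u=np.nonzero(m);P=plane(c,np.c_[u,v],0)[:,:2]
    P=P[(abs(P[:,0]-.53)<.16)&(abs(P[:,1]+.1)<.16)]
    return P
def redm(c,at):
    H=hsv(c);m=((H[...,0]<6)|(H[...,0]>172))&(H[...,1]>150)&(H[...,2]>40)
    return big(m,proj(c,[at])[0])
def boardm(c,at):
    H=hsv(c);m=(c["img"].max(2)>70)&~((H[...,0]>20)&(H[...,0]<35)&(H[...,1]>150))
    return m
E
python3 - <<'E'
from h import *
cs=[read_camera("scene"),read_camera("top")]
for c in cs:
    P=marks(c);print("marks n",len(P),cv2.minAreaRect((P*1000).astype(np.float32)))
ms=[redm(c,[.435,.285,.066]) for c in cs];print([m.sum() for m in ms]);print("red",fit(cs,ms,(.06,.02,.05,.082),.434,.285))
for i in(0,1):print(fit([cs[i]],[ms[i]],(.06,.02,.05,.082),.434,.285,False))
bm=[]
for c in cs:
    l=masks_of(c,"board");q=proj(c,[[.52,-.304,.019]])[0].astype(int)
    m=[d["pixels"] for d in l if d["pixels"][q[1]-3:q[1]+4,q[0]-3:q[0]+4].any()][0];bm.append(m)
    M=np.argwhere(m);hh=hsv(c)
    w=(c["img"].min(2)>170)&(cv2.dilate(m.astype(np.uint8),np.ones((5,5)))>0)
    v,u=np.nonzero(w);print("card",cv2.minAreaRect((plane(c,np.c_[u,v],.019)[:,:2]*1000).astype(np.float32)))
print("board",fit(cs,bm,(.16,.14,0,.018),.52,-.304))
for i in(0,1):print(fit([cs[i]],[bm[i]],(.16,.14,0,.018),.52,-.304,False))
cm=[]
for c in cs:
    l=masks_of(c,"caddy");cm.append(l[0]["pixels"] if l else None)
E
```

```text
marks n 423 ((559.5992431640625, -121.90487670898438), (217.69163513183594, 196.58924865722656), 2.0149598121643066)
marks n 615 ((559.505615234375, -123.48271942138672), (216.48545837402344, 197.20652770996094), 1.9058908224105835)
[np.int64(227), np.int64(227)]
red ([np.float64(0.4353), np.float64(0.2866), np.float64(17.2), np.float64(-0.0049)], np.float64(0.544))
([np.float64(0.4366), np.float64(0.2846), np.float64(-170.16), np.float64(0.034)], np.float64(0.292))
([np.float64(0.4362), np.float64(0.2856), np.float64(-159.31), np.float64(0.0467)], np.float64(0.235))
card ((524.0733642578125, -303.20648193359375), (157.8969268798828, 138.09523010253906), 12.134356498718262)
card ((521.533935546875, -304.05352783203125), (157.0489501953125, 136.72824096679688), 12.234740257263184)
board ([np.float64(0.5226), np.float64(-0.303), np.float64(11.98), np.float64(0.0001)], np.float64(0.073))
([np.float64(0.5225), np.float64(-0.3024), np.float64(11.92), np.float64(0.0026)], np.float64(0.037))
([np.float64(0.5228), np.float64(-0.3037), np.float64(11.83), np.float64(0.0096)], np.float64(0.033))
```

```bash
cat > mv.py <<'E'
import numpy as np,sys
from scipy.spatial.transform import Rotation as Ro
from station import read_state
def plan(*wps):
    s=read_state();p=np.array(s["eef_pos"]);R=Ro.from_euler("xyz",s["orientation"],degrees=True)
    print("t",round(s["time_s"],2),"pos",p.round(4),"rpy",np.round(s["orientation"],2),"F",np.round(s["contact_force"],1))
    for x,y,z,yaw in wps:
        G=Ro.from_euler("xyz",[180,0,yaw],degrees=True);d=R.inv().apply(np.array([x,y,z])-p)/.25;r=(R.inv()*G).as_rotvec()/np.pi
        n=max(np.linalg.norm(d)*250/41.7,np.linalg.norm(r)*180/7.16)
        print((x,y,z,yaw),"->",*np.r_[d,r].round(4),"rows>=%.1f"%n);p=np.array([x,y,z]);R=G
if __name__=="__main__": plan(*[tuple(map(float,a.split(","))) for a in sys.argv[1:]])
E
python3 mv.py .38,.42,.25,150 .47,.22,.25,125 .51,.0,.25,110 .53,-.2,.22,102 .548,-.421,.15,102 .548,-.421,.03,102
```

```text
t 1.5 pos [0.1976 0.5929 0.2503] rpy [-179.99    0.    161.56] F [ 1.3 -0.4 -0.7]
(0.38, 0.42, 0.25, 150.0) -> -0.9107 -0.4254 0.0011 -0.0 0.0 0.0642 rows>=6.0
(0.47, 0.22, 0.25, 125.0) -> -0.7118 -0.5128 -0.0 0.0 -0.0 0.1389 rows>=5.3
(0.51, 0.0, 0.25, 110.0) -> -0.8126 -0.3737 -0.0 -0.0 -0.0 0.0833 rows>=5.4
(0.53, -0.2, 0.22, 102.0) -> -0.7791 -0.1984 0.12 0.0 -0.0 0.0444 rows>=4.9
(0.548, -0.421, 0.15, 102.0) -> -0.8797 -0.1134 0.28 0.0 0.0 0.0 rows>=5.6
(0.548, -0.421, 0.03, 102.0) -> 0.0 -0.0 0.48 0.0 0.0 0.0 rows>=2.9
```

servo_tool(
  motion="-0.91 -0.425 0 0 0 0.064;-0.91 -0.425 0 0 0 0.064;-0.91 -0.425 0 0 0 0.064;-0.91 -0.425 0 0 0 0.064;-0.91 -0.425 0 0 0 0.064;-0.91 -0.425 0 0 0 0.064;-0.91 -0.425 0 0 0 0.064;-0.91 -0.425 0 0 0 0.064",
  grip=1,
)

```text
time_s: 2.17
eef_pos: [0.3819, 0.4182, 0.2505]
orientation: [180.0, 0.0, 149.8]
contact_force: [-0.8, 0.5, 0.7]
opening: 0.0854
gripper_force: 0.0
```

servo_tool(
  motion="-0.71 -0.513 0 0 0 0.139;-0.71 -0.513 0 0 0 0.139;-0.71 -0.513 0 0 0 0.139;-0.71 -0.513 0 0 0 0.139;-0.71 -0.513 0 0 0 0.139;-0.71 -0.513 0 0 0 0.139;-0.71 -0.513 0 0 0 0.139",
)

```text
time_s: 2.75
eef_pos: [0.4706, 0.2181, 0.2506]
orientation: [180.0, 0.0, 124.8]
contact_force: [-0.5, 0.1, -0.5]
opening: 0.0856
gripper_force: 0.0
```

servo_tool(
  motion="-0.813 -0.374 0 0 0 0.083;-0.813 -0.374 0 0 0 0.083;-0.813 -0.374 0 0 0 0.083;-0.813 -0.374 0 0 0 0.083;-0.813 -0.374 0 0 0 0.083;-0.813 -0.374 0 0 0 0.083;-0.813 -0.374 0 0 0 0.083",
)

```text
time_s: 3.33
eef_pos: [0.5102, -0.0021, 0.2505]
orientation: [180.0, 0.0, 109.9]
contact_force: [-0.4, -0.3, -0.8]
opening: 0.0856
gripper_force: 0.0
```

servo_tool(
  motion="-0.78 -0.198 0.12 0 0 0.044;-0.78 -0.198 0.12 0 0 0.044;-0.78 -0.198 0.12 0 0 0.044;-0.78 -0.198 0.12 0 0 0.044;-0.78 -0.198 0.12 0 0 0.044;-0.78 -0.198 0.12 0 0 0.044;-0.78 -0.198 0.12 0 0 0.044",
)

```text
time_s: 3.92
eef_pos: [0.5305, -0.1997, 0.2196]
orientation: [-179.9, -0.0, 102.1]
contact_force: [0.8, 0.2, -0.1]
opening: 0.0854
gripper_force: 0.0
```

```bash
python3 mv.py .548,-.421,.15,102 .548,-.421,.035,102
```

```text
t 3.92 pos [ 0.5305 -0.1997  0.2196] rpy [-1.7994e+02 -1.0000e-02  1.0212e+02] F [ 0.8  0.2 -0.1]
(0.548, -0.421, 0.15, 102.0) -> -0.88 -0.1172 0.2786 -0.0003 -0.0 0.0007 rows>=5.6
(0.548, -0.421, 0.035, 102.0) -> 0.0 -0.0 0.46 0.0 0.0 0.0 rows>=2.8
```

servo_tool(
  motion="-0.88 -0.117 0.279 0 0 0;-0.88 -0.117 0.279 0 0 0;-0.88 -0.117 0.279 0 0 0;-0.88 -0.117 0.279 0 0 0;-0.88 -0.117 0.279 0 0 0;-0.88 -0.117 0.279 0 0 0;-0.88 -0.117 0.279 0 0 0",
)

```text
time_s: 4.5
eef_pos: [0.5476, -0.4231, 0.1484]
orientation: [-179.9, -0.0, 102.1]
contact_force: [1.2, -0.1, -0.3]
opening: 0.0854
gripper_force: 0.0
```

servo_tool(
  motion="0 0 0.15 0 0 0;0 0 0.3 0 0 0;0 0 0.4 0 0 0;0 0 0.46 0 0 0;0 0 0.46 0 0 0;0 0 0.46 0 0 0;0 0 0.46 0 0 0",
)

```text
time_s: 5.08
eef_pos: [0.5493, -0.421, 0.0376]
orientation: [179.9, 0.1, 102.2]
contact_force: [0.8, -0.5, 0.3]
opening: 0.0854
gripper_force: 0.0
```

servo_tool(
  motion="0 0 0.01 0 0 0;0 0 0.02 0 0 0;0 0 0.03 0 0 0;0 0 0.04 0 0 0;0 0 0.052 0 0 0;0 0 0.052 0 0 0;0 0 0.052 0 0 0",
)

```text
time_s: 5.67
eef_pos: [0.5478, -0.421, 0.0224]
orientation: [-180.0, -0.0, 102.2]
contact_force: [0.2, 0.4, 0.4]
opening: 0.0856
gripper_force: 0.0
```

Run:
```python
from h import *
from mv import plan
plan((.5394,-.3822,.021,102),(.5600,-.215,.021,93),(.5623,-.2036,.021,92))
for n in("scene",):
    c=read_camera(n); u,v=proj(c,[[.548,-.40,.03]])[0].astype(int)
    cv2.imwrite("pics/pre.png",cv2.resize(c["img"][v-70:v+70,u-90:u+90,::-1],None,fx=4,fy=4,interpolation=cv2.INTER_CUBIC))
```

```text
t 5.67 pos [ 0.5478 -0.421   0.0224] rpy [-1.7998e+02 -1.0000e-02  1.0216e+02] F [0.2 0.4 0.4]
(0.5394, -0.3822, 0.021, 102) -> 0.159 -0.0001 0.0055 -0.0001 -0.0001 0.0009 rows>=1.0
(0.56, -0.215, 0.021, 93) -> 0.6371 0.2197 0.0 0.0 -0.0 0.05 rows>=4.0
(0.5623, -0.2036, 0.021, 92) -> 0.0451 0.0116 0.0 0.0 -0.0 0.0056 rows>=0.3
```

View pics/pre.png

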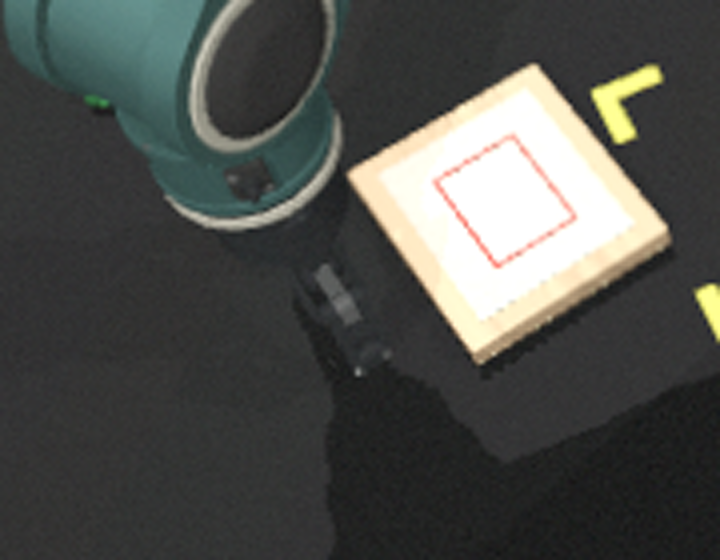

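The crop shows the open gripper beside the board's -y face, fingers at crop (350,320), with the board still untouched. I'll lower it a little more and then start the push.

servo_tool(
  motion="0 0 0.004 0 0 0;0 0 0.008 0 0 0;0 0 0.012 0 0 0;0 0 0.012 0 0 0",
)

```text
time_s: 6.05
eef_pos: [0.5479, -0.421, 0.0194]
orientation: [-180.0, -0.0, 102.2]
contact_force: [0.0, 0.1, 0.3]
opening: 0.0855
gripper_force: 0.0
```

servo_tool(
  motion="0.03 0 0 0 0 0;0.06 0 0 0 0 0;0.09 0 0 0 0 0;0.12 0 0 0 0 0;0.14 0 0 0 0 0;0.16 0 0 0 0 0;0.18 0.006 0 0 0 0.001;0.2 0.012 0 0 0 0.002;0.2 0.012 0 0 0 0.002",
)

```text
time_s: 6.8
eef_pos: [0.5407, -0.3704, 0.0196]
orientation: [180.0, -0.0, 101.8]
contact_force: [0.7, -0.6, 0.8]
opening: 0.0857
gripper_force: 0.0
```

```bash
python3 mv.py .5594,-.223,.019,93.5
```

```text
t 6.8 pos [ 0.5407 -0.3704  0.0196] rpy [ 1.7999e+02 -2.0000e-02  1.0183e+02] F [ 0.7 -0.6  0.8]
(0.5594, -0.223, 0.019, 93.5) -> 0.5619 0.194 0.0026 0.0001 -0.0001 0.0463 rows>=3.6
```

servo_tool(
  motion="0.056 0.017 0 0 0 0.005;0.112 0.035 0 0 0 0.01;0.168 0.053 0 0 0 0.014;0.224 0.072 0 0 0 0.019;0.28 0.092 0 0 0 0.023;0.336 0.112 0 0 0 0.028;0.392 0.132 0 0 0 0.032;0.43 0.146 0 0 0 0.036;0.45 0.154 0 0 0 0.037;0.45 0.154 0 0 0 0.037",
)

```text
time_s: 7.63
eef_pos: [0.5554, -0.2525, 0.0195]
orientation: [180.0, -0.0, 95.2]
contact_force: [-0.2, -0.4, -0.5]
opening: 0.0853
gripper_force: 0.0
```

```bash
cat > bd.py <<'E'
from h import *
from mv import plan
def board(x,y):
    for n in("scene","top"):
        c=read_camera(n);l=masks_of(c,"board");q=proj(c,[[x,y,.019]])[0].astype(int)
        k=[d["pixels"] for d in l if d["pixels"][q[1]-6:q[1]+7,q[0]-6:q[0]+7].any()]
        if k: print(n,k[0].sum(),fit([c],[k[0]],(.16,.14,0,.018),x,y,False))
        w=(c["img"].min(2)>120);v,u=np.nonzero(w);P=plane(c,np.c_[u,v],.019)[:,:2];P=P[np.hypot(P[:,0]-x,P[:,1]-y)<.14]
        print(" bright",cv2.minAreaRect((P*1000).astype(np.float32)))
        print(" frame",[(d["centre"],round(d["conf"],2)) for d in pinpoint(c,"frame")])
E
python3 - <<'E'
from bd import *
plan((.5600,-.213,.019,93),(.5623,-.2036,.019,92))
board(.555,-.15)
E
```

```text
t 7.63 pos [ 0.5554 -0.2525  0.0195] rpy [ 1.800e+02 -2.000e-02  9.522e+01] F [-0.2 -0.4 -0.5]
(0.56, -0.213, 0.019, 93) -> 0.1556 0.0326 0.0023 0.0 -0.0001 0.0123 rows>=1.0
(0.5623, -0.2036, 0.019, 92) -> 0.0371 0.0112 0.0 0.0 -0.0 0.0056 rows>=0.2
scene 2664 ([np.float64(0.5478), np.float64(-0.1687), np.float64(2.83), np.float64(0.0295)], np.float64(0.213))
 bright ((551.4857177734375, -180.18707275390625), (186.9197540283203, 253.1370086669922), 82.58934783935547)
 frame [([0.2795, -0.4323, 0.0236], 0.97), ([0.5436, -0.1697, 0.0215], 0.69)]
 bright ((540.7164306640625, -179.8291778564453), (210.994384765625, 201.6153564453125), 73.07140350341797)
 frame [([0.5469, -0.1741, 0.0206], 0.94), ([0.2797, -0.4379, 0.0193], 0.75)]
```

servo_tool(
  motion="0.04 0.008 0.001 0 0 0.003;0.08 0.016 0.002 0 0 0.007;0.12 0.026 0.002 0 0 0.01;0.155 0.034 0.002 0 0 0.014;0.19 0.045 0.002 0 0 0.018;0.19 0.045 0.002 0 0 0.018;0.19 0.045 0.002 0 0 0.018",
)

```text
time_s: 8.52
eef_pos: [0.5622, -0.204, 0.0189]
orientation: [-180.0, -0.0, 92.0]
contact_force: [-0.9, -0.4, 0.1]
opening: 0.0853
gripper_force: 0.0
```

servo_tool(
  motion="-0.2 0 0 0 0 0;-0.4 0 0 0 0 0;-0.5 0 -0.1 0 0 0;-0.6 0 -0.3 0 0 0;-0.7 0 -0.5 0 0 0;-0.8 0 -0.6 0 0 0;-0.8 0 -0.6 0 0 0;-0.8 0 -0.6 0 0 0",
)

```text
time_s: 9.18
eef_pos: [0.5684, -0.4106, 0.1745]
orientation: [179.7, 0.3, 91.7]
contact_force: [0.0, -0.4, -0.4]
opening: 0.0855
gripper_force: 0.0
```

Run:
```python
from bd import *
plan()
board(.558,-.124)
c=read_camera("top");cv2.imwrite("pics/top1.png",cv2.resize(c["img"][100:300,200:460,::-1],None,fx=3,fy=3,interpolation=cv2.INTER_CUBIC))
```

```text
t 9.18 pos [ 0.5684 -0.4106  0.1745] rpy [179.72   0.32  91.68] F [ 0.  -0.4 -0.4]
scene 3077 ([np.float64(0.561), np.float64(-0.1216), np.float64(2.09), np.float64(-0.0068)], np.float64(0.042))
 bright ((571.12548828125, -136.34967041015625), (208.84750366210938, 169.71932983398438), 2.0553505420684814)
 frame [([0.5588, -0.1233, 0.0203], 0.89)]
top 2979 ([np.float64(0.5597), np.float64(-0.1224), np.float64(1.99), np.float64(0.0037)], np.float64(0.039))
 bright ((558.310791015625, -122.97703552246094), (159.79071044921875, 136.43692016601562), 1.8042927980422974)
 frame [([0.2841, -0.4363, 0.0147], 0.67), ([0.5589, -0.1257, 0.0197], 0.61)]
```

View pics/top1.png

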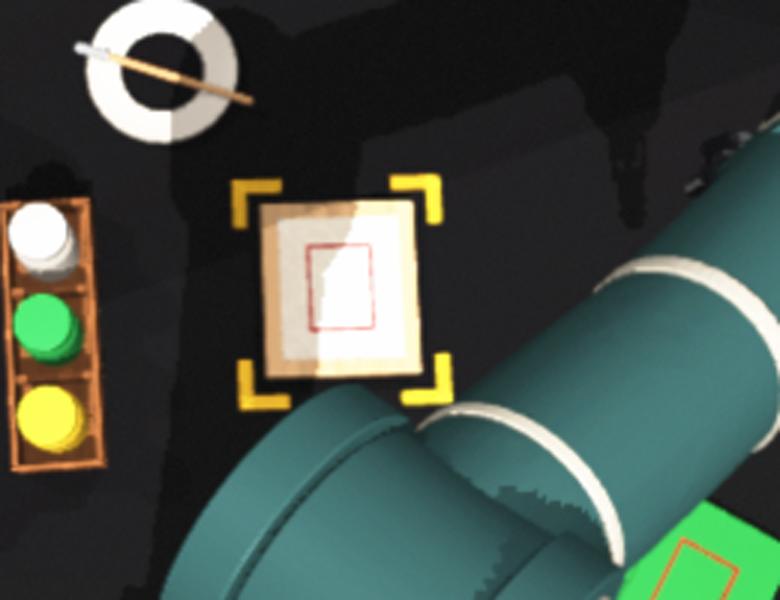

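The crop shows the board at (340,290), centred and square inside the four tape corners, and the fits agree to about 1 mm. Next I'll refine the red stamp's pose.

Run:
```python
from h import *
from mv import plan
plan((.55,-.25,.27,110),(.52,-.02,.27,130),(.49,.17,.27,165),(.4357,.2858,.22,197))
cs=[read_camera("scene"),read_camera("top")];T=[];M=[]
for c in cs:
    u,v=proj(c,[[.4357,.2858,.05]])[0].astype(int)
    T.append(cv2.resize(c["img"][v-25:v+25,u-30:u+30,::-1],None,fx=6,fy=6,interpolation=cv2.INTER_NEAREST))
    H=hsv(c);r=((H[...,0]<6)|(H[...,0]>170))&(H[...,1]>110)&(H[...,2]>30);w=np.zeros_like(r);w[v-25:v+25,u-30:u+30]=1
    m=big(r&w,proj(c,[[.4357,.2858,.066]])[0]);M.append(m);T.append(cv2.resize(np.repeat((m[v-25:v+25,u-30:u+30]*255).astype(np.uint8)[...,None],3,2),None,fx=6,fy=6,interpolation=cv2.INTER_NEAREST))
    print(m.sum());print(fit([c],[m],(.06,.02,.05,.082),.4357,.2858,False))
    for d in masks_of(c,"stamp_red"):
        k=d["pixels"];print(d["conf"],k.sum(),(k&m).sum(),k[v-25:v+25,u-30:u+30].sum())
print(fit(cs,M,(.06,.02,.05,.082),.4357,.2858))
cv2.imwrite("pics/st.png",np.vstack([np.hstack(T[:2]),np.hstack(T[2:])]))
```

```text
t 9.53 pos [ 0.5685 -0.4041  0.168 ] rpy [-1.7992e+02 -6.0000e-02  9.1960e+01] F [-0.1 -0.6  0.5]
(0.55, -0.25, 0.27, 110) -> 0.6191 -0.0536 -0.4074 -0.0004 -0.0004 -0.1002 rows>=4.5
(0.52, -0.02, 0.27, 130) -> 0.9056 0.2019 0.0 0.0 0.0 -0.1111 rows>=5.6
(0.49, 0.17, 0.27, 165) -> 0.6593 0.3966 0.0 0.0 0.0 -0.1944 rows>=4.9
(0.4357, 0.2858, 0.22, 197) -> 0.3297 0.3912 0.2 0.0 0.0 -0.1778 rows>=4.5
238
([np.float64(0.436), np.float64(0.2844), np.float64(12.74), np.float64(0.0023)], np.float64(0.242))
0.94 562 224 562
0.74 537 0 417
0.17 1173 0 0
243
([np.float64(0.4374), np.float64(0.287), np.float64(21.62), np.float64(0.0156)], np.float64(0.16))
0.86 464 0 62
0.83 452 206 452
0.18 460 0 0
([np.float64(0.4362), np.float64(0.287), np.float64(20.43), np.float64(-0.0032)], np.float64(0.423))
```

View pics/st.png

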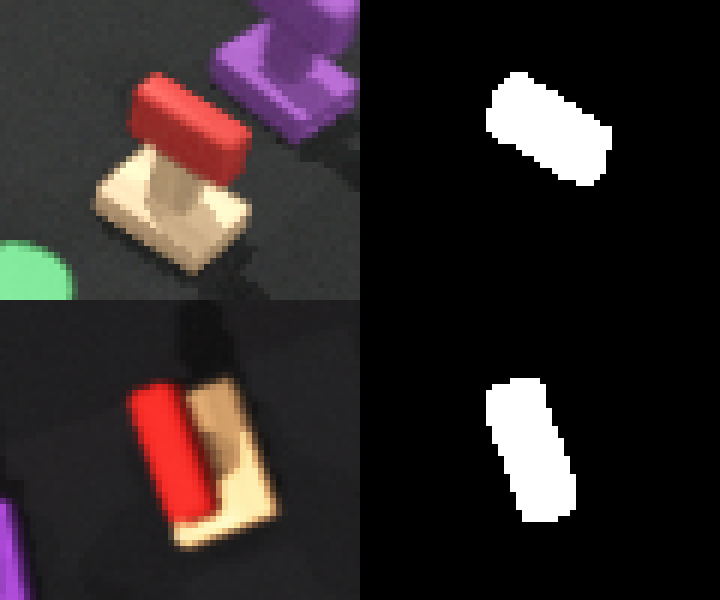

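The crop shows the red stamp upright and unobstructed in both views, with the purple decoy beside it. I'll run a joint fit of base and handle to settle the yaw.

```bash
cat > st.py <<'E'
from h import *
def stamp(x0,y0,z0=0.,a0=17,R=28,free_z=False,cams=("scene","top")):
    cs=[read_camera(n) for n in cams];D=[]
    for c in cs:
        u,v=proj(c,[[x0,y0,z0+.045]])[0].astype(int);w=np.zeros((420,560),bool);w[v-R:v+R,u-R:u+R]=1
        H=hsv(c);r=w&((H[...,0]<6)|(H[...,0]>170))&(H[...,1]>110)&(H[...,2]>30);r=big(r,proj(c,[[x0,y0,z0+.066]])[0])
        o=w&(H[...,0]>=6)&(H[...,0]<28)&(H[...,1]>45)&(H[...,2]>75)
        al=big(cv2.morphologyEx((r|o).astype(np.uint8),cv2.MORPH_OPEN,np.ones((2,2)))>0,(u,v));D.append((c,r,al|r))
    def cost(p,sel=D):
        q=[p[0],p[1],p[2]/10,p[3] if free_z else z0];s=0
        for c,r,al in sel:
            h=sil(c,q,(.06,.02,.05,.082));b=sil(c,q,(.062,.042,.005,.02));n=sil(c,q,(.022,.016,.02,.05))
            s+=np.abs(h-r).sum()/r.sum()+np.abs(np.maximum(np.maximum(h,b),n)-al).sum()/al.sum()
        return s
    for sel in (D,*[[d] for d in D]):
        best=None
        for a in(-.2,.1,):
            s=np.array([x0,y0,(np.radians(a0)+a)*10,z0]);sim=np.vstack([s]+[s+d for d in np.diag([.006,.006,3.,.006])])
            r=minimize(cost,s,args=(sel,),method="Nelder-Mead",options=dict(initial_simplex=sim,xatol=1e-4,fatol=1e-4))
            if best is None or r.fun<best.fun:best=r
        p=best.x;print([d[2].sum() for d in sel],p[:2].round(4),round(np.degrees(p[2]/10),1),p[3].round(4),round(best.fun,3))
E
python3 -c "
from st import *
stamp(.4362,.286,free_z=True)"
```

```text
[np.int64(587), np.int64(539)] [0.4359 0.2869] 20.5 -0.0048 0.703
[np.int64(587)] [0.4362 0.287 ] 19.2 -0.0043 0.367
[np.int64(539)] [0.435  0.2853] 20.6 -0.0007 0.327
```

servo_tool(
  motion="0.2 -0.017 -0.41 0 0 -0.033;0.62 -0.054 -0.41 0 0 -0.1;0.62 -0.054 -0.41 0 0 -0.1;0.62 -0.054 -0.41 0 0 -0.1;0.62 -0.054 -0.41 0 0 -0.1;0.62 -0.054 -0.41 0 0 -0.1",
)

```text
time_s: 10.33
eef_pos: [0.5513, -0.2457, 0.2742]
orientation: [179.8, -0.0, 110.2]
contact_force: [0.0, 0.5, 0.8]
opening: 0.0855
gripper_force: 0.0
```

servo_tool(
  motion="0.905 0.2 0 0 0 -0.11;0.905 0.2 0 0 0 -0.11;0.905 0.2 0 0 0 -0.11;0.905 0.2 0 0 0 -0.11;0.905 0.2 0 0 0 -0.11;0.905 0.2 0 0 0 -0.11;0.905 0.2 0 0 0 -0.11",
)

```text
time_s: 10.92
eef_pos: [0.5195, -0.0156, 0.2715]
orientation: [179.9, -0.1, 130.1]
contact_force: [0.1, 0.4, 0.3]
opening: 0.0855
gripper_force: 0.0
```

servo_tool(
  motion="0.66 0.4 0 0 0 -0.194;0.66 0.4 0 0 0 -0.194;0.66 0.4 0 0 0 -0.194;0.66 0.4 0 0 0 -0.194;0.66 0.4 0 0 0 -0.194;0.66 0.4 0 0 0 -0.194;0.66 0.4 0 0 0 -0.194",
)

```text
time_s: 11.5
eef_pos: [0.4914, 0.1707, 0.2714]
orientation: [-180.0, -0.0, 164.7]
contact_force: [-0.2, -0.7, 0.1]
opening: 0.0853
gripper_force: 0.0
```

```bash
python3 mv.py .4362,.286,.2,198 .4362,.286,.12,198 .4362,.286,.07,198
```

```text
t 11.5 pos [0.4914 0.1707 0.2714] rpy [-1.7999e+02 -1.0000e-02  1.6474e+02] F [-0.2 -0.7  0.1]
(0.4362, 0.286, 0.2, 198.0) -> 0.3343 0.3868 0.2855 -0.0 -0.0001 -0.1848 rows>=4.6
(0.4362, 0.286, 0.12, 198.0) -> 0.0 -0.0 0.32 0.0 0.0 0.0 rows>=1.9
(0.4362, 0.286, 0.07, 198.0) -> 0.0 -0.0 0.2 0.0 0.0 0.0 rows>=1.2
```

servo_tool(
  motion="0.334 0.386 0.285 0 0 -0.196;0.334 0.386 0.285 0 0 -0.196;0.334 0.386 0.285 0 0 -0.196;0.334 0.386 0.285 0 0 -0.196;0.334 0.386 0.285 0 0 -0.196;0.334 0.386 0.285 0 0 -0.196;0.334 0.386 0.285 0 0 -0.196;0.334 0.386 0.285 0 0 -0.196",
)

```text
time_s: 12.17
eef_pos: [0.4376, 0.2837, 0.2007]
orientation: [-180.0, 0.0, -160.5]
contact_force: [0.1, -0.0, 0.0]
opening: 0.0859
gripper_force: 0.0
```

```bash
python3 mv.py .4357,.2864,.12,200 .4357,.2864,.066,200;python3 - <<'E'
from h import *
T=[]
for n in("scene","top"):
    c=read_camera(n);u,v=proj(c,[[.4357,.2858,.1]])[0].astype(int)
    T.append(cv2.resize(c["img"][v-50:v+50,u-45:u+45,::-1],(390,433),interpolation=cv2.INTER_CUBIC))
cv2.imwrite("pics/ab.png",np.hstack(T))
E
```

```text
t 12.17 pos [0.4376 0.2837 0.2007] rpy [-1.7998e+02  4.0000e-02 -1.6051e+02] F [ 0.1 -0.   0. ]
(0.4357, 0.2864, 0.12, 200.0) -> 0.0039 0.0127 0.3228 -0.0001 0.0002 -0.0028 rows>=1.9
(0.4357, 0.2864, 0.066, 200.0) -> 0.0 -0.0 0.216 0.0 0.0 0.0 rows>=1.3
```

View pics/ab.png

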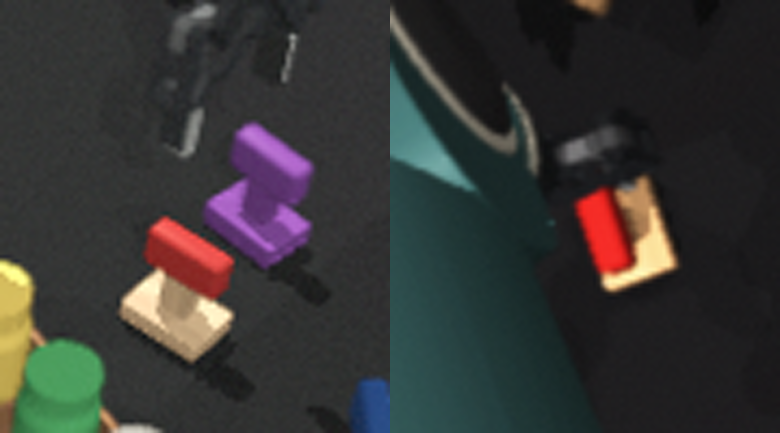

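The gripper is above the red stamp, and its fingers straddle the handle line once parallax is allowed for. I'll descend now.

servo_tool(
  motion="0.004 0.013 0.1 0 0 -0.003;0.004 0.013 0.2 0 0 -0.003;0.004 0.013 0.29 0 0 -0.003;0.004 0.013 0.36 0 0 -0.003;0.004 0.013 0.42 0 0 -0.003;0.004 0.013 0.47 0 0 -0.003;0.004 0.013 0.51 0 0 -0.003;0.004 0.013 0.539 0 0 -0.003;0.004 0.013 0.539 0 0 -0.003;0.004 0.013 0.539 0 0 -0.003",
)

```text
time_s: 13.1
eef_pos: [0.4347, 0.2877, 0.0658]
orientation: [-180.0, 0.0, -159.6]
contact_force: [0.5, -0.0, 0.4]
opening: 0.0857
gripper_force: 0.0
```

Run:
```python
from h import *
from mv import plan
plan((.4357,.2864,.066,200))
T=[]
for n in("scene","top"):
    c=read_camera(n);u,v=proj(c,[[.4357,.2858,.06]])[0].astype(int)
    T.append(cv2.resize(c["img"][v-40:v+40,u-40:u+40,::-1],(400,400),interpolation=cv2.INTER_CUBIC))
cv2.imwrite("pics/ab2.png",np.hstack(T))
```

```text
t 13.1 pos [0.4347 0.2877 0.0658] rpy [-179.99    0.   -159.61] F [ 0.5 -0.   0.4]
(0.4357, 0.2864, 0.066, 200) -> -0.0018 -0.0063 -0.001 -0.0001 0.0 0.0022 rows>=0.1
```

View pics/ab2.png

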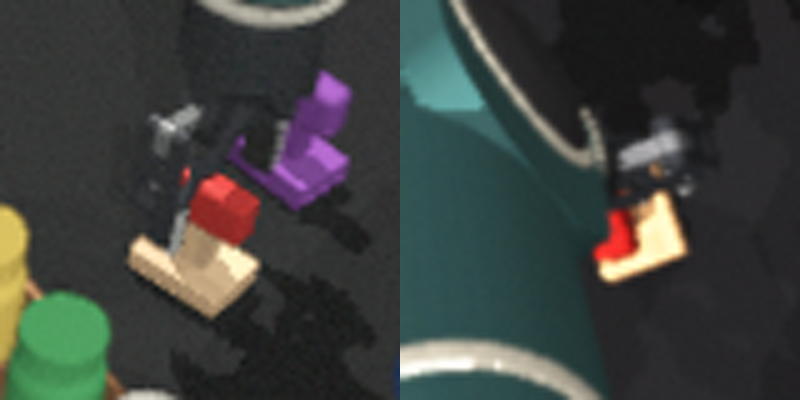

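The fingers straddle the red handle, the near one at (180,225) in the left crop. The purple stamp stands clear and no force is registered, so I'll grip.

servo_tool(
  motion="-0.002 -0.006 0 0 0 0.002;-0.002 -0.006 0 0 0 0.002;-0.002 -0.006 0 0 0 0.002;-0.002 -0.006 0 0 0 0.002;-0.002 -0.006 0 0 0 0.002;-0.002 -0.006 0 0 0 0.002;-0.002 -0.006 0 0 0 0.002;-0.002 -0.006 0 0 0 0.002;-0.002 -0.006 0 0 0 0.002;-0.002 -0.006 0 0 0 0.002",
  grip=0,
  grip_force=50,
)

```text
time_s: 14.03
eef_pos: [0.4355, 0.2865, 0.0655]
orientation: [-180.0, -0.0, -159.9]
contact_force: [-0.5, 0.1, -1.4]
opening: 0.0194
gripper_force: 52.9
```

servo_tool(
  motion="0 0 0 0 0 0;0 0 0 0 0 0;0 0 0 0 0 0;0 0 -0.02 0 0 0;0 0 -0.05 0 0 0;0 0 -0.1 0 0 0;0 0 -0.15 0 0 0;0 0 -0.2 0 0 0;0 0 -0.2 0 0 0",
)

```text
time_s: 14.78
eef_pos: [0.4365, 0.2873, 0.1182]
orientation: [179.9, 0.2, -159.9]
contact_force: [1.4, 0.4, -0.3]
opening: 0.0189
gripper_force: 52.9
```

Run:
```python
from st import *
from mv import plan
plan((.4357,.2864,.29,200),(.49,.15,.29,192),(.55,-.07,.29,182),(.5598,-.1222,.2,182))
s=read_state();print(s["opening"],s["gripper_force"])
c=read_camera("scene");u,v=proj(c,[[.4357,.2858,.09]])[0].astype(int)
cv2.imwrite("pics/lift.png",cv2.resize(c["img"][v-40:v+40,u-40:u+40,::-1],(400,400),interpolation=cv2.INTER_CUBIC))
```

```text
t 14.78 pos [0.4365 0.2873 0.1182] rpy [ 179.94    0.2  -159.92] F [ 1.4  0.4 -0.3]
(0.4357, 0.2864, 0.29, 200) -> 0.0018 -0.0014 -0.687 0.0003 0.0011 0.0004 rows>=4.1
(0.49, 0.15, 0.29, 192) -> -0.0175 -0.587 -0.0 0.0 -0.0 0.0444 rows>=3.5
(0.55, -0.07, 0.29, 182) -> -0.0518 -0.9107 -0.0 0.0 -0.0 0.0556 rows>=5.5
(0.5598, -0.1222, 0.2, 182) -> -0.0319 -0.21 0.36 0.0 0.0 0.0 rows>=2.5
0.01891229682131739 52.91137218475342
```

View pics/lift.png

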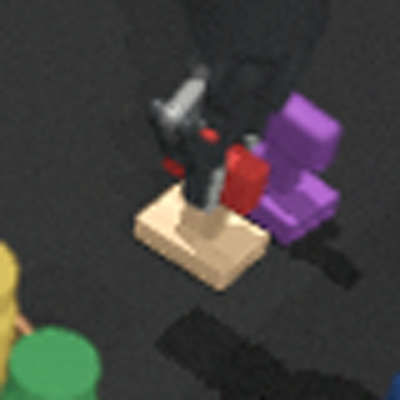

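The stamp is held and lifted, base visible at (200,235) and level, purple stamp undisturbed. I'll carry it high over the caddy at moderate speed.

servo_tool(
  motion="0 0 -0.1 0 0 0;0 0 -0.2 0 0 0;0 0 -0.3 0 0 0;0 0 -0.4 0 0 0;0 0 -0.5 0 0 0;0 0 -0.6 0 0 0;0 0 -0.687 0 0 0;0 0 -0.687 0 0 0",
)

```text
time_s: 15.5
eef_pos: [0.4366, 0.2873, 0.2909]
orientation: [179.9, 0.3, -159.9]
contact_force: [0.2, 0.2, -0.3]
opening: 0.0192
gripper_force: 53.0
```

servo_tool(
  motion="0 -0.06 0 0 0 0.005;-0.005 -0.15 0 0 0 0.011;-0.01 -0.25 0 0 0 0.02;-0.012 -0.35 0 0 0 0.027;-0.015 -0.45 0 0 0 0.034;-0.017 -0.53 0 0 0 0.04;-0.0175 -0.587 0 0 0 0.044;-0.0175 -0.587 0 0 0 0.044",
)

```text
time_s: 16.17
eef_pos: [0.4908, 0.1472, 0.2867]
orientation: [-179.9, -0.0, -168.1]
contact_force: [-0.8, 0.3, -2.1]
opening: 0.0195
gripper_force: 52.9
```

servo_tool(
  motion="-0.005 -0.08 0 0 0 0.006;-0.01 -0.2 0 0 0 0.012;-0.02 -0.33 0 0 0 0.02;-0.027 -0.46 0 0 0 0.028;-0.034 -0.59 0 0 0 0.036;-0.04 -0.71 0 0 0 0.043;-0.047 -0.81 0 0 0 0.05;-0.052 -0.88 0 0 0 0.055;-0.052 -0.91 0 0 0 0.0555;-0.052 -0.91 0 0 0 0.0555",
)

```text
time_s: 17.0
eef_pos: [0.5507, -0.0703, 0.2869]
orientation: [-180.0, -0.0, -177.9]
contact_force: [-0.5, 0.5, -0.2]
opening: 0.0193
gripper_force: 53.0
```

```bash
python3 mv.py .5598,-.1222,.2,182 .5598,-.1222,.14,182
```

```text
t 17.0 pos [ 0.5507 -0.0703  0.2869] rpy [-1.7998e+02 -3.0000e-02 -1.7789e+02] F [-0.5  0.5 -0.2]
(0.5598, -0.1222, 0.2, 182.0) -> -0.0289 -0.2086 0.3478 -0.0001 -0.0002 0.0006 rows>=2.4
(0.5598, -0.1222, 0.14, 182.0) -> 0.0 -0.0 0.24 0.0 0.0 0.0 rows>=1.4
```

servo_tool(
  motion="-0.007 -0.05 0.08 0 0 0;-0.015 -0.1 0.16 0 0 0;-0.022 -0.15 0.24 0 0 0;-0.029 -0.2 0.32 0 0 0;-0.029 -0.209 0.4 0 0 0;-0.029 -0.209 0.48 0 0 0;-0.029 -0.209 0.54 0 0 0;-0.029 -0.209 0.588 0 0 0;-0.029 -0.209 0.588 0 0 0;-0.029 -0.209 0.588 0 0 0",
)

```text
time_s: 17.83
eef_pos: [0.5599, -0.1203, 0.1403]
orientation: [180.0, -0.0, -177.8]
contact_force: [-0.7, 0.2, -1.1]
opening: 0.0196
gripper_force: 53.0
```

Run:
```python
from h import *
from mv import plan
plan((.5598,-.1222,.0945,182))
T=[]
for n in("scene","top"):
    c=read_camera(n);u,v=proj(c,[[.5598,-.1222,.06]])[0].astype(int);np.savez(f"in_{n}.npz",**{k:c[k] for k in c})
    # overlay of expected base corners (bottom z=.0745)
    I=cv2.resize(c["img"][v-50:v+50,u-50:u+50,::-1],(400,400),interpolation=cv2.INTER_CUBIC)
    a=np.radians(2);L=np.array([[i*.032,j*.022,z] for z in(.0785,.0945) for i,j in((-1,-1),(1,-1),(1,1),(-1,1))])
    L=np.c_[.5598+np.cos(a)*L[:,0]-np.sin(a)*L[:,1],-.1222+np.sin(a)*L[:,0]+np.cos(a)*L[:,1],L[:,2]]
    for q in (proj(c,L)-[u-50,v-50]+.5)*4: cv2.circle(I,tuple(q.astype(int)),3,(255,0,255),-1)
    T.append(I)
cv2.imwrite("pics/hold.png",np.hstack(T))
```

```text
t 17.83 pos [ 0.5599 -0.1203  0.1403] rpy [ 1.7998e+02 -3.0000e-02 -1.7775e+02] F [-0.7  0.2 -1.1]
(0.5598, -0.1222, 0.0945, 182) -> 0.0007 -0.0075 0.1834 0.0001 -0.0002 0.0014 rows>=1.1
```

View pics/hold.png

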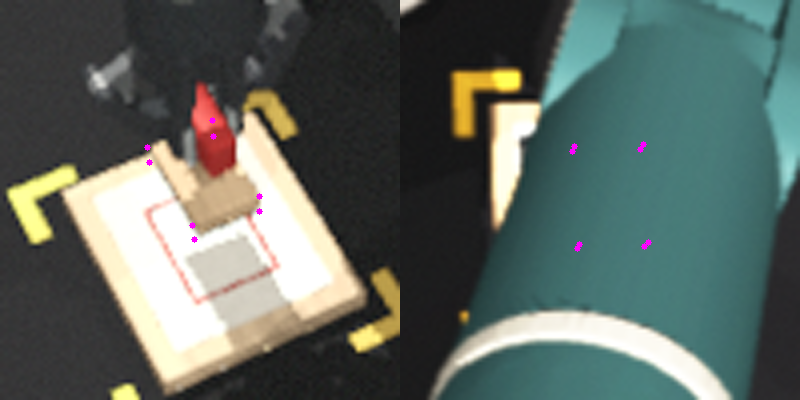

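The scene crop shows the stamp over the card, wooden base at (210,190), within about 3 mm of the predicted corners (magenta). In the top view the arm hides it. I'll go down to about 2 cm above the card and measure against the printed frame.

servo_tool(
  motion="0 -0.004 0.02 0 0 0.001;0 -0.007 0.05 0 0 0.001;0 -0.0075 0.08 0 0 0.0014;0 -0.0075 0.11 0 0 0.0014;0 -0.0075 0.13 0 0 0.0014;0 -0.0075 0.14 0 0 0.0014;0 -0.0075 0.14 0 0 0.0014;0 -0.0075 0.14 0 0 0.0014",
)

```text
time_s: 18.6
eef_pos: [0.5599, -0.1233, 0.1053]
orientation: [-180.0, -0.0, -178.1]
contact_force: [-0.2, 0.2, -1.8]
opening: 0.0193
gripper_force: 53.0
```

```bash
cat > fin.py <<'E'
from h import *
from mv import plan
def go(name=None):
    s=read_state();plan();zb=s["eef_pos"][2]-.0655
    c=read_camera("scene");H=hsv(c);x0,y0=s["eef_pos"][:2]
    # card polygon
    a=np.radians(2);C=np.array([[i*.062,j*.052,.019] for i,j in((-1,-1),(1,-1),(1,1),(-1,1))])
    C=np.c_[.5598+np.cos(a)*C[:,0]-np.sin(a)*C[:,1],-.1222+np.sin(a)*C[:,0]+np.cos(a)*C[:,1],C[:,2]]
    w=np.zeros((420,560),np.uint8);cv2.fillConvexPoly(w,proj(c,C).astype(np.int32),1)
    wood=(w>0)&(H[...,0]>=7)&(H[...,0]<28)&(H[...,1]>50)
    near=sil(c,[x0,y0,a,zb],(.085,.065,0,.024))>.5
    m=wood&near;print("wood px",m.sum())
    red=((H[...,0]<7)|(H[...,0]>170))&(H[...,1]>60)
    # red handle/fingers occlude only inside; ignore pixels of upper parts
    ign=(sil(c,[x0,y0,a,zb],(.066,.026,.022,.09))>.3)|~near
    ign|=~(w>0)
    def cost(p,full=False):
        e=sil(c,[p[0],p[1],p[2]/10,zb],(.064,.044,.004,.020));return (np.abs(e-m)*~ign).sum()
    s0=np.array([x0,y0,a*10,zb])[:3];best=minimize(cost,s0,method="Nelder-Mead",options=dict(initial_simplex=np.vstack([s0]+[s0+d for d in np.diag([.005,.005,1.])]),xatol=1e-5,fatol=1e-2))
    p=best.x;print("tcp cost",round(cost(s0),1),"fit",p[:2].round(4),np.degrees(p[2]/10).round(1),round(best.fun,1))
    if name:
        u,v=proj(c,[[.5598,-.1222,.03]])[0].astype(int)
        f=6
        I=cv2.resize(c["img"][v-45:v+45,u-55:u+55,::-1],None,fx=f,fy=f,interpolation=cv2.INTER_CUBIC)
        for col,q in (((255,0,255),[x0,y0,a]),((0,160,0),[p[0],p[1],p[2]/10])):
            L=np.array([[i*.032,j*.022,z] for z in(.004,.02) for i,j in((-1,-1),(1,-1),(1,1),(-1,1))])
            L=np.c_[q[0]+np.cos(q[2])*L[:,0]-np.sin(q[2])*L[:,1],q[1]+np.sin(q[2])*L[:,0]+np.cos(q[2])*L[:,1],L[:,2]+zb]
            Q=((proj(c,L)-[u-55,v-45]+.5)*f).astype(np.int32);cv2.polylines(I,[Q[:4],Q[4:]],True,col,1)
        F=np.array([[i*.0385,j*.0285] for i,j in((-1,-1),(1,-1),(1,1),(-1,1))]);F=np.c_[.5598+np.cos(a)*F[:,0]-np.sin(a)*F[:,1],-.1222+np.sin(a)*F[:,0]+np.cos(a)*F[:,1],np.full(4,.019)]
        cv2.polylines(I,[((proj(c,F)-[u-55,v-45]+.5)*f).astype(np.int32)],True,(255,120,0),1)
        cv2.imwrite(name,I)
E
python3 -c "
from fin import *
go('pics/f1.png')"
```

```text
t 18.6 pos [ 0.5599 -0.1233  0.1053] rpy [-1.7999e+02 -1.0000e-02 -1.7808e+02] F [-0.2  0.2 -1.8]
wood px 309
tcp cost 52.6 fit [ 0.5577 -0.1214] -0.6 36.5
```

View pics/f1.png

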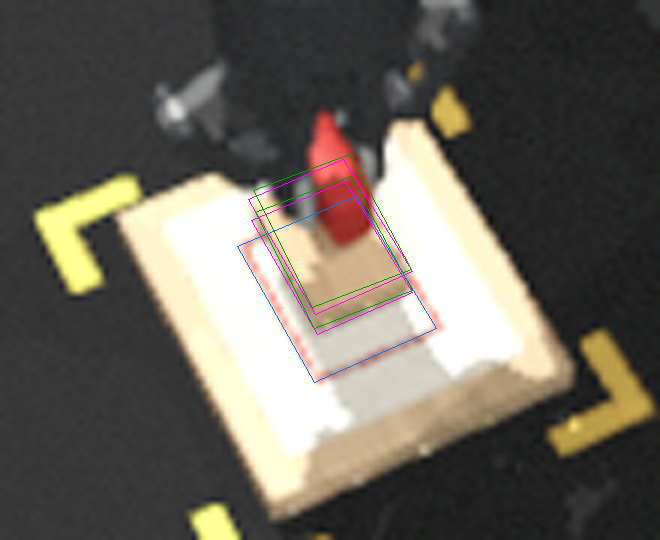

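The crop shows the predicted frame (blue) lying right on the printed red frame. The stamp base is centred over it to within about 2 mm. I'll make the final descent to 10 mm above the card.

servo_tool(
  motion="-0.004 -0.002 0.008 0 0 0;-0.004 -0.002 0.016 0 0 0;-0.004 -0.002 0.024 0 0 0;-0.004 -0.002 0.032 0 0 0;-0.004 -0.002 0.038 0 0 0;-0.004 -0.002 0.042 0 0 0;-0.004 -0.002 0.042 0 0 0;-0.004 -0.002 0.042 0 0 0;-0.004 -0.002 0.042 0 0 0;-0.004 -0.002 0.042 0 0 0",
)

```text
time_s: 19.48
eef_pos: [0.561, -0.1237, 0.0949]
orientation: [-180.0, 0.0, -178.1]
contact_force: [-0.5, -0.2, -1.9]
opening: 0.0197
gripper_force: 53.0
```

```bash
python3 -c "
from fin import *
go()
plan((.5606,-.1225,.0945,182))
c=read_camera('scene');print([(d['centre'],d['conf']) for d in pinpoint(c,'stamp_red')],[(d['centre'],d['conf']) for d in pinpoint(c,'frame')])
"
```

```text
t 19.48 pos [ 0.561  -0.1237  0.0949] rpy [-1.7999e+02  1.0000e-02 -1.7807e+02] F [-0.5 -0.2 -1.9]
wood px 319
tcp cost 53.8 fit [ 0.559  -0.1218] -0.7 37.8
t 19.53 pos [ 0.561  -0.1237  0.0949] rpy [-1.7999e+02  1.0000e-02 -1.7808e+02] F [ 0.3 -0.1 -0.5]
(0.5606, -0.1225, 0.0945, 182) -> 0.0015 0.0048 0.0017 -0.0 0.0001 -0.0004 rows>=0.0
[([0.3793, 0.3841, -0.0025], 0.87), ([0.5614, -0.1233, 0.0264], 0.59)] [([0.5557, -0.1238, 0.0189], 0.92)]
```

servo_tool(
  motion="0 0.002 0 0 0 0;0 0.002 0 0 0 0;0 0.002 0 0 0 0;0 0.002 0 0 0 0;0 0.002 0 0 0 0;0 0.002 0 0 0 0",
)

```text
time_s: 20.18
eef_pos: [0.5609, -0.1232, 0.0948]
orientation: [-180.0, -0.0, -178.1]
contact_force: [-0.9, 0.3, -1.6]
opening: 0.0195
gripper_force: 53.0
```

```bash
python3 -c "
from station import *
s=read_state();print(s['eef_pos'],s['gripper_force']);print(finish_job())"
```

```text
[ 0.56092326 -0.1232039   0.094812  ] 52.96353042125702
the job is handed in; nothing more can be done
None
```

I handed the job in at about 20 s: the board measures square inside the tape corners to about 1 mm, and the arm is still holding the red stamp level about 1 cm above the card, within about 2 mm of the frame's centre by scene-camera fit; no verdict came back.

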